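# Release the tab-lock knob and draw the power module

### The job

Free the black power module for service: pinch both red tabs of the lock knob, turn it counterclockwise until you feel its stop without forcing it, and let go so that both tabs spring out in the release notch. Then draw the module by its handle towards the robot, all the way out to its end stop, and leave it there with the knob still latched open; never strain the knob or pull on the locked module, and leave the other things on the bench alone.

Things in the scene. Friction and masses are not known exactly. Their poses are not given: they have to be found in the camera images.
- chassis: Zinc tray 260 x 260 mm, walls 28 mm high, fixed to the bench. Origin: centre of its underside. x points from its front (green terminal strip, robot's side) to its rear, y to its left seen from the robot, z up. It carries lock post, knob and power module.
- lock_post: Grey post 66 x 66 mm, white cap 80 mm high, fixed in the tray at chassis (0, -57) mm. Origin on the knob's axis at bench level, axes as the chassis. On the cap a ring wall (radius 24.5 to 32 mm, top 89 mm above the bench) round the knob's foot: grey part with two lock notches, yellow keeper segments with two release notches, each ending at an orange springy stop.
- ring (a point): Centre of that ring, on the cap. The keeper is set differently on each unit: pinched and turned, the knob meets the orange stop 1.0 to 1.46 rad from the chassis-parallel locked position, to be felt or seen. The stop resists with 15 N m/rad and is strained beyond about 0.6 N m (35 N on the lugs); 0.15 N m on it is felt contact. Let go, the tabs spring out anywhere from the stop back to 0.11 rad before it.
- knob: Tab-lock knob: black core, two red spring tabs, steel latch tongue under the cap. Turns about its vertical axis; origin on it at bench level. x axis to tab_a, y axis along the tongue. Locked: axes parallel to the chassis within 0.03 rad. Releasing turn: counterclockwise seen from above (positive). Turning friction 0.07 N m; it stays where left.
- knob_grip (a point): On the knob's axis, at the tabs' middle height, 109 mm above the bench. The tabs' outer faces are flat upright red plates 20 mm wide, 91 to 123 mm high, square to the knob's x axis, 58 mm apart when out, 44 mm fully pinched. Core between: 25 mm diameter with a cross bar 16 mm wide, 46 mm long along the knob's y, top 126 mm.
- tongue_tip (a point): Tip of the steel latch tongue (10 mm wide, 8 mm thick, 67 mm above the bench), 62 mm from the knob's axis. Locked, it points to the chassis +y, 4 mm in front of the module's ear, and bars its way; released, it points mostly to the chassis front (-x).
- tab_a (a joint): Spring tab on the knob's +x side, m: 0 out, 0.007 fully in. Spring 7 N at 0, 12 N at 0.007. Both tabs must be in by 4 mm for the knob to turn; between notches the ring holds them in by 3.5 mm, in a notch they spring out when let go. A pinch over 1.5 mm off centre bottoms one tab, leaves the other locked and pushes the gripper sideways.
- tab_b (a joint): The same spring tab on the knob's -x side, m: 0 out, 0.007 fully in.
- module: Black power module 160 x 90 mm, top (blue plate) 80 mm above the bench. Slides on runners to chassis -x (robot's side) by 70 mm to a hard end stop; friction 4 N, no spring. Origin at bench level, 20 mm in front of its middle; at chassis (0, 56) mm when in; starts in within 2 mm. A steel ear on its -y side is caught by the tongue while locked.
- handle_mid (a point): Middle of the module's steel handle bar: 12 x 12 mm, 58 mm long along chassis y, 115 to 127 mm above the bench, on two end posts 42 mm apart, 35 mm clear under the bar. At chassis (-30, 56, 121) mm when the module is in; moves to -x by up to 70 mm.
- relay: Clear relay with a blue foot, 28 x 22 x 30 mm, lying loose in the tray in front of the lock post; a bystander, origin at its underside.
- driver: Red-handled screwdriver, lying; a bystander, origin at its underside.
- tape: Blue ring, a roll core of 90 mm diameter, 19 mm high; a bystander, origin at its underside.
- heatsink: Finned aluminium heat sink 60 x 50 x 30 mm; a bystander, origin at its underside.
- connector: Upright blue and grey plug, 36 mm diameter, 75 mm high; a bystander, origin at its underside.
- screw_tray: Yellow open tray 100 x 70 x 35 mm; a bystander, origin at its underside.
- wrench: Steel wrench, lying; a bystander, origin at its underside.

How it is judged:
By the outcome, as a careful person would: the job done as asked, in the order asked, and still so for the second after the job is handed in, with the robot touching nothing.
It also fails if it takes over 64 s, if anything falls off the work surface, if the arm or the gripper's body presses on something with over 40 N, if the wrist force passes 120 N, or if a joint passes its speed limit or range.

### The arm

A 6-joint arm with a two-finger parallel gripper is mounted at the origin on the work surface. World frame = base frame: x ahead of the robot, y to its left, z up, the work surface at z = 0. Lengths are in m, angles in rad, forces in N, time in s.
With the tool pointing down it reaches from about 0.35 to 0.875 m from the base axis. Payload 4.2 kg.
Tool frame: the origin (TCP) lies midway between the tips of the shut fingers; the grasp point (between the pads) lies 19 mm behind it; z points along the fingers, y is the line along which they close (so a half turn about z gives the same grasp; the last joint's range is limited). The gripper opens to 85 mm and grips with 20 to 120 N. Pads are 22 mm wide; open, the fingers measure 114 mm over their backs; the gripper's body (76 mm by 85 mm) begins 54 mm behind the grasp point. The pads swing forward as they close: fully open they stand 13 mm farther back than shut.
Start: joints at [-0.993, 0.385, 0.008, 0, -1.194, -0.259], TCP at [0.196, -0.593, 0.231] pointing down, gripper open.
Joint ranges: [-3.14, 3.14], [-1.21, 2.06], [-1.07, 1.41], [-3.16, 2.05], [-2.99, -0.16], [-3.1, 3.1]. Speed limits (rad/s): [2.79, 2.79, 3.14, 3.14, 3.14, 3.14].

### API

Orientations are given as a unit quaternion [w, x, y, z].
In Python, from workcell import robot gives the robot as it stands. The module is installed in compiled form; this text tells all that it offers.
- The arm moves only by the tool move_arm, never from a script. Its argument "motion" is a list of rows, each an object of numbers: "rx", "ry", "rz": the turn, a rotation vector about the tool's x, y, z in degrees; "dx", "dy", "dz": the shift along the tool's x, y, z in cm; "hand": the finger opening in cm, from 0 to 8.54. A call has 1 to 12 rows; each row is the pose to reach, as a shift and turn from the pose commanded when the call began, along the tool's axes at that moment; what a row does not reach only later rows make up. A row lasts 1/10 s, in which the tool goes at most 50 mm and 8.59 degrees, less where a joint would pass 70% of its speed; a pose out of reach is approached as far as the arm can. A call with a gripper value outside its range is refused whole. The fingers move at their own pace and stop on an object; "force" is the grip in N (left out, the last holds). Time passes only in rows, so rows that repeat a pose let the fingers close. It gives the time, the measured TCP pose, the force and the opening at its end, in the units of the state.
- robot.read_state(): the state, without advancing time (a new reading comes with each control period).
- robot.read_camera(name): name is "scene" or "top" or "wrist"; returns a dict with "color" (480x640x3 uint8, red, green, blue), "range_z" (480x640 float32, m along the optical axis (not along the pixel's ray), 0 where there is no reading), "fx", "fy", "cx", "cy" (pixels), "cam_to_world" (4x4, takes a point from camera to world coordinates); the wrist camera has in their place "hand_eye" (4x4, takes a point from camera to tool coordinates, whose origin is the TCP and whose axes are the flange's). Camera axes: x right, y down, z forward; pixel columns grow to the right and rows downward; lengths in m; the calibration is good to about 2 mm. A picture is of the moment at which its call begins: read the wrist's pose just before it.
- robot.close_job(): hands the job in, once; it reports no verdict.
The state is a dict: "time_s": time; "qpos": joint angles; "dq": joint speeds; "joint_efforts": joint torques, N m; "position": TCP position; "tcp_rot": TCP orientation; "contact_force": force on the tool from outside, world axes, zero at the start; "wrist_torque": the same for the moment, N m; "finger_gap": opening from 0.0 (shut) to 1.0 (fully open).
Only numpy, scipy, OpenCV 4.12 (cv2) and the standard library are available. Lean on these libraries where they do the work, as an engineer would, in place of code of your own. Each camera call takes 0.05 s, during which the arm holds its last target. There are 200 camera calls.

## Working session

There is one attempt and no reset: what is moved stays moved. The work goes in short steps, Python scripts to look and compute and a tool call to move; the robot and the scene stay as the last step left them, time stands still between calls to the robot, and variables do not carry over. Pictures are saved under pics/ and viewed, on a budget of 10 in all, crops included, one or two more only if the job needs it, and the job is handed in when it is done.

Besides the shell and the picture viewer there is one more tool, called after "Call:" in YAML: its name, and indented under it one key for each argument. move_arm: Moves the arm, as the interface text tells. Its arguments: {"type":"object","properties":{"motion":{"type":"array","items":{"type":"object","properties":{"rx":{"type":"number"},"ry":{"type":"number"},"rz":{"type":"number"},"dx":{"type":"number"},"dy":{"type":"number"},"dz":{"type":"number"},"hand":{"type":"number"}}}},"force":{"type":"number"}},"required":["motion"]}

```bash
mkdir -p pics; cat > h.py <<'E'
import numpy as np, cv2
from workcell import robot
from scipy.spatial.transform import Rotation as R
def cam(n):
    s=robot.read_state(); c=robot.read_camera(n)
    if n=="wrist":
        T=np.eye(4); q=s["tcp_rot"]; T[:3,:3]=R.from_quat([q[1],q[2],q[3],q[0]]).as_matrix(); T[:3,3]=s["position"]
        c["M"]=T@np.array(c["hand_eye"])
    else: c["M"]=np.array(c["cam_to_world"])
    return c
def world(c):
    v,u=np.mgrid[0:480,0:640]; z=c["range_z"]
    P=np.stack([(u-c["cx"])/c["fx"]*z,(v-c["cy"])/c["fy"]*z,z],-1)
    return P@c["M"][:3,:3].T+c["M"][:3,3]
def ray(c,u,v,h):
    d=c["M"][:3,:3]@np.array([(u-c["cx"])/c["fx"],(v-c["cy"])/c["fy"],1]); o=c["M"][:3,3]
    return o+d*(h-o[2])/d[2]
def save(c,n): cv2.imwrite("pics/"+n+".png",c["color"][:,:,::-1])
E
python3 - <<'E'
from h import *
s=robot.read_state(); print(s)
for n in("top","scene"):
    c=cam(n); save(c,n); print(n,c["fx"],c["M"].round(3).tolist())
    np.savez("pics/"+n,M=c["M"],z=c["range_z"],col=c["color"],k=[c["fx"],c["fy"],c["cx"],c["cy"]])
E
```

```text
{'time_s': 0.0, 'qpos': array([-9.93414028e-01,  3.85544601e-01,  6.61767413e-03, -5.11663534e-04,
       -1.19401093e+00, -2.58622319e-01]), 'dq': array([ 9.86142175e-05, -6.48575950e-04,  7.99313070e-04, -1.18374936e-04,
       -5.66657487e-04,  2.03865192e-03]), 'joint_efforts': array([-2.78471612e-05, -3.92292595e+01,  1.88404101e+01,  4.18631002e+00,
       -4.62126540e-03,  5.97296292e-06]), 'position': array([ 0.19571444, -0.59294086,  0.23022374]), 'tcp_rot': array([-2.17349724e-04, -1.58612802e-01,  9.87340253e-01,  1.07509939e-03]), 'contact_force': array([-1.08208642, -0.17196203,  0.16094273]), 'wrist_torque': array([-0.01815634,  0.01749238,  0.08964237]), 'finger_gap': 1.0035688138934202}
top 451.3700975676878 [[0.027, -0.992, 0.124, 0.376], [-0.999, -0.03, -0.024, 0.007], [0.028, -0.123, -0.992, 1.012], [0.0, 0.0, 0.0, 1.0]]
scene 582.9800524604453 [[0.598, 0.579, -0.555, 1.347], [0.802, -0.442, 0.402, -0.619], [-0.013, -0.685, -0.728, 1.207], [0.0, 0.0, 0.0, 1.0]]
```

View pics/top.png

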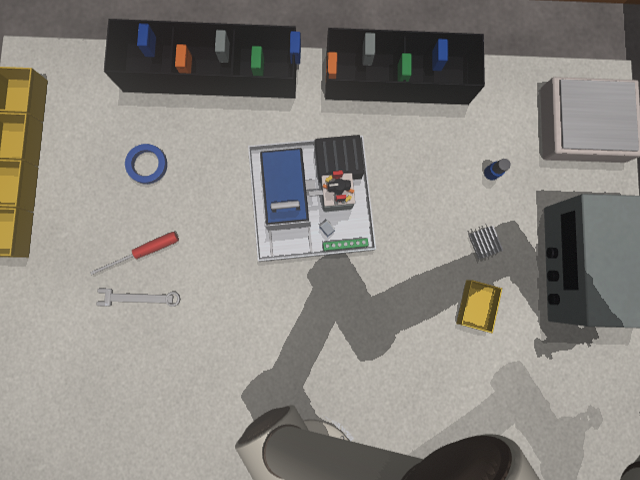

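The top view shows the tray around (312,200), blue plate at (285,185), knob with red tabs at (338,185), and the handle at (286,205). A black ribbed block stands behind the lock post at (340,157).

```bash
python3 - <<'E'
from h import *
def load(n):
    f=np.load(f"pics/{n}.npz"); k=f["k"]
    return dict(M=f["M"],range_z=f["z"],color=f["col"],fx=k[0],fy=k[1],cx=k[2],cy=k[3])
c=load("top"); W=world(c); hsv=cv2.cvtColor(c["color"],cv2.COLOR_RGB2HSV)
m=np.zeros((480,640),bool); m[130:262,245:380]=1
def show(n,mk):
    p=W[mk]; print(n,mk.sum(),np.median(p,0).round(4),p.min(0).round(3),p.max(0).round(3))
red=m&((hsv[...,0]<6)|(hsv[...,0]>174))&(hsv[...,1]>150)&(hsv[...,2]>90)
show("red",red)
n,l,st,ce=cv2.connectedComponentsWithStats(red.astype(np.uint8)); 
for i in range(1,n): print(st[i],ce[i],ray(c,*ce[i],.123).round(4), W[l==i].mean(0).round(4))
blue=m&(hsv[...,0]>100)&(hsv[...,0]<125)&(hsv[...,1]>120)
show("blue",blue)
P=[]
for (v,u) in np.argwhere(blue): P.append(ray(c,u,v,.08)[:2])
r=cv2.minAreaRect(np.array(P,np.float32)); print(r); B=cv2.boxPoints(r); print(B.round(4))
show("blackblk",m&(W[...,2]>.03)&(hsv[...,2]<70)&(W[...,0]>.6))
E=m&(W[...,2]>.022)&(W[...,2]<.035); Q=W[E][:,:2].astype(np.float32); r=cv2.minAreaRect(Q); print("tray rim",r)
ring=m&(W[...,2]>.11); show("high",ring)
c=load("scene"); cv2.imwrite("pics/sc.png",c["color"][:,:,::-1])
for p in [(.64,-.06,.1)]:
    q=c["M"][:3,:3].T@(np.array(p)-c["M"][:3,3]); u,v=q[0]/q[2]*c["fx"]+c["cx"],q[1]/q[2]*c["fy"]+c["cy"]; print(u,v)
    u=int(np.clip(u,100,540));v=int(np.clip(v,75,405))
    cv2.imwrite("pics/sc.png",cv2.resize(c["color"][v-75:v+75,u-100:u+100,::-1],None,fx=4,fy=4,interpolation=2))
E
```

```text
red 51 [ 0.6105 -0.0431  0.1226] [ 0.561 -0.055  0.12 ] [ 0.617 -0.03   0.127]
[333 171  10   4  27] [337.62962963 172.55555556] [ 0.6135 -0.0392  0.123 ] [ 0.6135 -0.0392  0.1228]
[336 195  10   4  24] [341.04166667 196.29166667] [ 0.5648 -0.0472  0.123 ] [ 0.5649 -0.0472  0.1228]
blue 1529 [0.6043 0.0624 0.0798] [0.376 0.007 0.074] [0.671 0.116 1.012]
((0.5939394235610962, 0.07164907455444336), (0.14656630158424377, 0.07825848460197449), 7.352574825286865)
[[0.5163 0.1011]
 [0.5263 0.0235]
 [0.6716 0.0422]
 [0.6616 0.1198]]
blackblk 1483 [ 0.6677 -0.0419  0.0529] [ 0.601 -0.099  0.03 ] [0.719 0.123 0.091]
tray rim ((0.581281304359436, 0.013772323727607727), (0.26139718294143677, 0.2605312168598175), 7.356094837188721)
high 596 [ 0.5637 -0.0282  0.1251] [ 0.376 -0.065  0.111] [0.617 0.094 1.012]
344.43193095150286 285.64970614237114
```

View pics/sc.png

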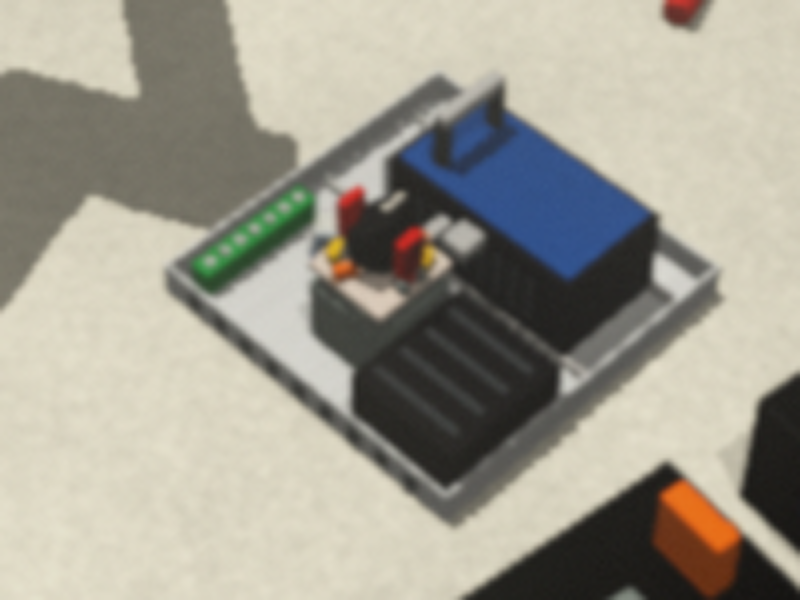

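The scene view confirms the layout: red tabs run along the chassis x axis, with yellow and orange keeper parts on the ring and the handle upright on the module. Yaw is about 7.35°, and the knob is near (0.589, -0.043). Moving over it.

Call:
move_arm:
  motion:
    - {"dx": -3.5, "dy": 2.6, "dz": -1, "rz": -7}
    - {"dx": -7, "dy": 5.2, "dz": -2, "rz": -14}
    - {"dx": -10.5, "dy": 7.8, "dz": -3, "rz": -21}
    - {"dx": -14, "dy": 10.4, "dz": -3, "rz": -28}
    - {"dx": -17.5, "dy": 13, "dz": -3, "rz": -35}
    - {"dx": -21, "dy": 15.6, "dz": -3, "rz": -42}
    - {"dx": -24.5, "dy": 18.2, "dz": -3, "rz": -49}
    - {"dx": -28, "dy": 20.8, "dz": -3, "rz": -56}
    - {"dx": -31.5, "dy": 23.4, "dz": -3, "rz": -63}
    - {"dx": -35, "dy": 26, "dz": -3, "rz": -70}
    - {"dx": -38.5, "dy": 28.6, "dz": -3, "rz": -77}
    - {"dx": -40, "dy": 29.5, "dz": -3, "rz": -79}

```text
schema error: expected keys rx, ry, rz, dx, dy, dz, hand
```

```bash
cat >> h.py <<'E'
def go(x,y,z,yaw):
    "shift cm / turn deg in tool axes to target; yaw = world angle of tool y, deg"
    s=robot.read_state(); q=s["tcp_rot"]; A=R.from_quat([q[1],q[2],q[3],q[0]]).as_matrix()
    a=np.radians(yaw); Y=np.array([np.cos(a),np.sin(a),0]); Z=np.array([0,0,-1.]); B=np.stack([np.cross(Y,Z),Y,Z],1)
    d=A.T@(np.array([x,y,z])-s["position"])*100; r=np.degrees(R.from_matrix(A.T@B).as_rotvec())
    print("t",round(s["time_s"],2),"pos",s["position"].round(4),"yaw",np.degrees(np.arctan2(A[1,1],A[0,1])).round(2),"F",s["contact_force"].round(1),"T",s["wrist_torque"].round(3),"gap",round(s["finger_gap"],3)); print("shift",d.round(2),"turn",r.round(2))
E
python3 -c "
from h import *
go(.5889,-.043,.26,187.35)
print(robot.read_camera('wrist')['hand_eye'])"
```

```text
t 0.1 pos [ 0.1958 -0.593   0.2303] yaw 108.26 F [-0.6 -0.4  0.4] T [0.039 0.01  0.034] gap 1.0
shift [-54.57  39.92  -2.89] turn [ 1.000e-01  7.000e-02 -7.909e+01]
[[-3.16176673e-04 -9.59729573e-01 -2.80925341e-01  7.14908455e-02]
 [ 9.99999900e-01 -2.14619132e-04 -3.92276155e-04  1.35889562e-03]
 [ 3.16187074e-04 -2.80925437e-01  9.59729545e-01 -1.42879050e-01]
 [ 0.00000000e+00  0.00000000e+00  0.00000000e+00  1.00000000e+00]]
```

All keys are required in each row.

Call:
move_arm:
  motion:
    - {"rx": 0, "ry": 0, "dx": -3.5, "dy": 2.6, "dz": -1, "rz": -7, "hand": 8.5}
    - {"rx": 0, "ry": 0, "dx": -7, "dy": 5.2, "dz": -2, "rz": -14, "hand": 8.5}
    - {"rx": 0, "ry": 0, "dx": -10.5, "dy": 7.8, "dz": -3, "rz": -21, "hand": 8.5}
    - {"rx": 0, "ry": 0, "dx": -14, "dy": 10.4, "dz": -3, "rz": -28, "hand": 8.5}
    - {"rx": 0, "ry": 0, "dx": -17.5, "dy": 13, "dz": -3, "rz": -35, "hand": 8.5}
    - {"rx": 0, "ry": 0, "dx": -21, "dy": 15.6, "dz": -3, "rz": -42, "hand": 8.5}
    - {"rx": 0, "ry": 0, "dx": -24.5, "dy": 18.2, "dz": -3, "rz": -49, "hand": 8.5}
    - {"rx": 0, "ry": 0, "dx": -28, "dy": 20.8, "dz": -3, "rz": -56, "hand": 8.5}
    - {"rx": 0, "ry": 0, "dx": -31.5, "dy": 23.4, "dz": -3, "rz": -63, "hand": 8.5}
    - {"rx": 0, "ry": 0, "dx": -35, "dy": 26, "dz": -3, "rz": -70, "hand": 8.5}
    - {"rx": 0, "ry": 0, "dx": -38.5, "dy": 28.6, "dz": -3, "rz": -77, "hand": 8.5}
    - {"rx": 0, "ry": 0, "dx": -40, "dy": 29.5, "dz": -3, "rz": -79, "hand": 8.5}

```text
time_s: 1.35
position: [0.4847, -0.1853, 0.2611]
tcp_rot: [-0.0, 0.752, -0.659, -0.0]
contact_force: [-0.3, -0.2, -0.6]
finger_gap: 0.999
```

```bash
python3 -c "
from h import *
go(.5889,-.043,.26,187.35)"
```

```text
t 1.35 pos [ 0.4847 -0.1853  0.2611] yaw -172.41 F [-0.3 -0.2 -0.6] T [-0.021 -0.014 -0.017] gap 0.999
shift [-12.73 -12.21   0.12] turn [-0.01  0.02  0.24]
```

Call:
move_arm:
  motion:
    - {"rx": 0, "ry": 0, "dx": -3.2, "dy": -3.1, "dz": 0, "rz": 0, "hand": 8.5}
    - {"rx": 0, "ry": 0, "dx": -6.4, "dy": -6.1, "dz": 0, "rz": 0, "hand": 8.5}
    - {"rx": 0, "ry": 0, "dx": -9.6, "dy": -9.2, "dz": 0, "rz": 0.2, "hand": 8.5}
    - {"rx": 0, "ry": 0, "dx": -12.7, "dy": -12.2, "dz": 0, "rz": 0.2, "hand": 8.5}
    - {"rx": 0, "ry": 0, "dx": -12.7, "dy": -12.2, "dz": 0, "rz": 0.2, "hand": 8.5}
    - {"rx": 0, "ry": 0, "dx": -12.7, "dy": -12.2, "dz": 0, "rz": 0.2, "hand": 8.5}

```text
time_s: 1.95
position: [0.5882, -0.0462, 0.2604]
tcp_rot: [0.001, 0.75, -0.662, -0.001]
contact_force: [-0.1, -0.4, -0.6]
finger_gap: 0.996
```

```bash
python3 - <<'E'
from h import *
go(.5889,-.043,.26,187.35)
c=cam("wrist"); save(c,"w1"); W=world(c)
np.savez("pics/w1",M=c["M"],z=c["range_z"],col=c["color"],k=[c["fx"],c["fy"],c["cx"],c["cy"]])
hsv=cv2.cvtColor(c["color"],cv2.COLOR_RGB2HSV)
red=((hsv[...,0]<5)|(hsv[...,0]>174))&(hsv[...,1]>150)&(hsv[...,2]>60)&(W[...,2]>.118)&(W[...,2]<.13)
n,l,st,ce=cv2.connectedComponentsWithStats(red.astype(np.uint8))
for i in range(1,n):
    if st[i][4]>100:
        P=W[l==i]; r=cv2.minAreaRect(P[:,:2].astype(np.float32)); print(st[i],ce[i],P.mean(0).round(4),r)
E
```

```text
t 1.95 pos [ 0.5882 -0.0462  0.2604] yaw -172.9 F [-0.1 -0.4 -0.6] T [-0.017  0.035  0.014] gap 0.996
shift [-0.31 -0.11  0.04] turn [ 0.11 -0.   -0.25]
[284 222  11  26 247] [289.15384615 234.39676113] [ 0.6125 -0.0378  0.123 ] ((0.6125834584236145, -0.03717727214097977), (0.007660672068595886, 0.01941530592739582), 8.342202186584473)
[350 222  10  24 212] [354.14150943 233.45754717] [ 0.5634 -0.0446  0.1232] ((0.5631076097488403, -0.04459362477064133), (0.007032203488051891, 0.01840405911207199), 7.851922988891602)
```

View pics/w1.png

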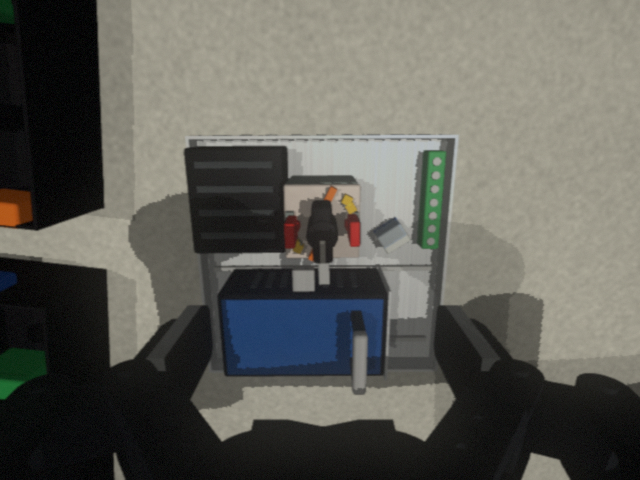

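The wrist view shows the tabs at (289,234) and (354,233), the tongue pointing at the module ear at (323,270), orange at (331,193) and (311,256), and yellow at (349,204). Next I work out the keeper angles.

```bash
python3 - <<'E'
from h import *
f=np.load("pics/w1.npz");k=f["k"]; c=dict(M=f["M"],range_z=f["z"],color=f["col"],fx=k[0],fy=k[1],cx=k[2],cy=k[3])
hsv=cv2.cvtColor(c["color"],cv2.COLOR_RGB2HSV); W=world(c)
C=np.array([.588,-.0415])
for nm,lo,hi in(("orange",6,17),("yellow",18,32)):
    m=np.zeros((480,640),bool); m[175:270,275:370]=1
    m&=(hsv[...,0]>=lo)&(hsv[...,0]<=hi)&(hsv[...,1]>150)&(hsv[...,2]>60)
    n,l,st,ce=cv2.connectedComponentsWithStats(m.astype(np.uint8))
    for i in range(1,n):
        if st[i][4]>8:
            P=np.array([ray(c,u,v,.089)[:2] for v,u in np.argwhere(l==i)])-C
            a=(np.degrees(np.arctan2(P[:,1],P[:,0]))-7.35)%360; r=np.hypot(*P.T)
            print(nm,st[i],ce[i].round(),"ang",a.min().round(1),np.median(a).round(1),a.max().round(1),"r",r.min().round(4),r.max().round(4),"z",np.median(W[l==i][:,2]).round(4))
cv2.imwrite("pics/w1c.png",cv2.resize(c["color"][175:270,265:375,::-1],None,fx=7,fy=6,interpolation=2))
go(.5885,-.0423,.15,187.6)
E
```

```text
orange [325 187  11  14  87] [330. 194.] ang 247.8 254.0 262.7 r 0.0208 0.0319 z 0.0897
orange [309 252   5   9  27] [311. 256.] ang 69.0 72.1 76.4 r 0.0273 0.034 z 0.09
yellow [342 195  14  19 134] [349. 204.] ang 200.0 216.7 230.9 r 0.0247 0.0326 z 0.0892
yellow [294 241   9  12  57] [298. 247.] ang 36.2 45.6 52.2 r 0.0263 0.0338 z 0.0893
t 2.0 pos [ 0.5878 -0.047   0.2608] yaw -172.97 F [0.  0.1 0.1] T [-0.029 -0.013  0.014] gap 0.995
shift [-0.46 -0.14 11.08] turn [ 0.09 -0.   -0.57]
```

View pics/w1c.png

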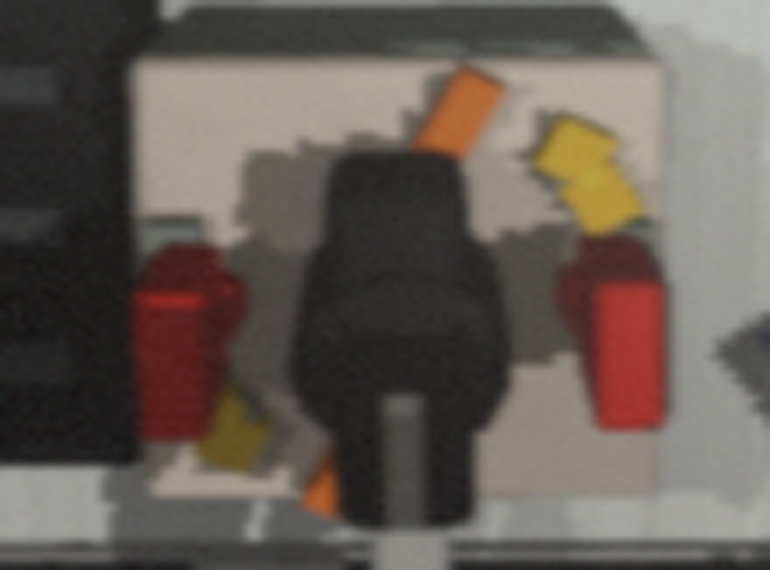

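The crop shows a gap between the yellow end (about 51°) and the orange stop edge (about 68°), so the stop contact should be at roughly 60° of knob turn. Now descending over the tabs.

Call:
move_arm:
  motion:
    - {"rx": 0.1, "ry": 0, "dx": -0.4, "dy": -0.1, "dz": 4, "rz": -0.4, "hand": 8.5}
    - {"rx": 0.1, "ry": 0, "dx": -0.4, "dy": -0.1, "dz": 8, "rz": -0.4, "hand": 8.5}
    - {"rx": 0.1, "ry": 0, "dx": -0.4, "dy": -0.1, "dz": 11, "rz": -0.4, "hand": 8.5}
    - {"rx": 0.1, "ry": 0, "dx": -0.4, "dy": -0.1, "dz": 11, "rz": -0.4, "hand": 8.5}
    - {"rx": 0.1, "ry": 0, "dx": -0.4, "dy": -0.1, "dz": 11, "rz": -0.4, "hand": 8.5}
    - {"rx": 0.1, "ry": 0, "dx": -0.4, "dy": -0.1, "dz": 11, "rz": -0.4, "hand": 8.5}

```text
time_s: 2.6
position: [0.5901, -0.0431, 0.1539]
tcp_rot: [-0.002, 0.751, -0.66, 0.002]
contact_force: [-0.3, 0.5, 0.5]
finger_gap: 0.992
```

```bash
python3 - <<'E'
from h import *
go(.5885,-.0423,.093,187.5)
c=cam("wrist"); W=world(c); hsv=cv2.cvtColor(c["color"],cv2.COLOR_RGB2HSV)
red=((hsv[...,0]<5)|(hsv[...,0]>174))&(hsv[...,1]>150)&(hsv[...,2]>60)&(W[...,2]>.118)&(W[...,2]<.13)
n,l,st,ce=cv2.connectedComponentsWithStats(red.astype(np.uint8))
for i in range(1,n):
    if st[i][4]>100:
        P=W[l==i]; r=cv2.minAreaRect(P[:,:2].astype(np.float32)); print(st[i],ce[i],P.mean(0).round(4),r)
E
```

```text
t 2.6 pos [ 0.5901 -0.0431  0.1539] yaw -172.56 F [-0.3  0.5  0.5] T [ 0.032 -0.031 -0.03 ] gap 0.992
shift [-0.1   0.18  6.09] turn [-0.35 -0.03 -0.06]
[268 264  18  41 610] [276.6557377  283.60491803] [ 0.6122 -0.0382  0.1228] ((0.6123548746109009, -0.03702444210648537), (0.007683441508561373, 0.01964430883526802), 8.471693992614746)
[370 266  15  12 107] [375.59813084 269.8317757 ] [ 0.5652 -0.0518  0.123 ] ((0.5644432306289673, -0.051290277391672134), (0.007404080592095852, 0.005083813797682524), 16.359424591064453)
```

Call:
move_arm:
  motion:
    - {"rx": 0, "ry": 0, "dx": 0, "dy": 0, "dz": 1, "rz": 0, "hand": 8.5}
    - {"rx": 0, "ry": 0, "dx": 0, "dy": 0, "dz": 2, "rz": 0, "hand": 8.5}
    - {"rx": 0, "ry": 0, "dx": 0, "dy": 0, "dz": 2, "rz": 0, "hand": 8.5}
    - {"rx": 0, "ry": 0, "dx": 0, "dy": 0, "dz": 2, "rz": 0, "hand": 8.5}
    - {"rx": 0, "ry": 0, "dx": 0, "dy": 0, "dz": 2, "rz": 0, "hand": 8.5}

```text
time_s: 3.15
position: [0.589, -0.0424, 0.1314]
tcp_rot: [-0.001, 0.752, -0.659, 0.001]
contact_force: [-0.3, 0.4, -0.8]
finger_gap: 0.994
```

```bash
python3 -c "
from h import *
go(.5882,-.0415,.093,187.5)"
```

```text
t 3.15 pos [ 0.589  -0.0424  0.1314] yaw -172.52 F [-0.3  0.4 -0.8] T [ 0.02  -0.014  0.018] gap 0.994
shift [-0.1   0.08  3.84] turn [-0.11 -0.01 -0.02]
```

Call:
move_arm:
  motion:
    - {"rx": 0, "ry": 0, "dx": -0.1, "dy": 0.1, "dz": 1.5, "rz": 0, "hand": 8.5}
    - {"rx": 0, "ry": 0, "dx": -0.1, "dy": 0.1, "dz": 3, "rz": 0, "hand": 8.5}
    - {"rx": 0, "ry": 0, "dx": -0.1, "dy": 0.1, "dz": 3.8, "rz": 0, "hand": 8.5}
    - {"rx": 0, "ry": 0, "dx": -0.1, "dy": 0.1, "dz": 3.8, "rz": 0, "hand": 7}
    - {"rx": 0, "ry": 0, "dx": -0.1, "dy": 0.1, "dz": 3.8, "rz": 0, "hand": 6.3}
    - {"rx": 0, "ry": 0, "dx": -0.1, "dy": 0.1, "dz": 3.8, "rz": 0, "hand": 6.3}
  force: 30

```text
time_s: 3.75
position: [0.5884, -0.0415, 0.0942]
tcp_rot: [-0.001, 0.752, -0.659, 0.001]
contact_force: [-0.4, -0.3, -0.3]
finger_gap: 0.739
```

```bash
python3 -c "
from h import *
go(.5882,-.0415,.093,187.5)
c=cam('wrist'); save(c,'w2')"
```

```text
t 3.75 pos [ 0.5884 -0.0415  0.0942] yaw -172.52 F [-0.4 -0.3 -0.3] T [-0.028  0.043 -0.001] gap 0.739
shift [-0.01  0.02  0.12] turn [-0.2  -0.01 -0.02]
```

View pics/w2.png

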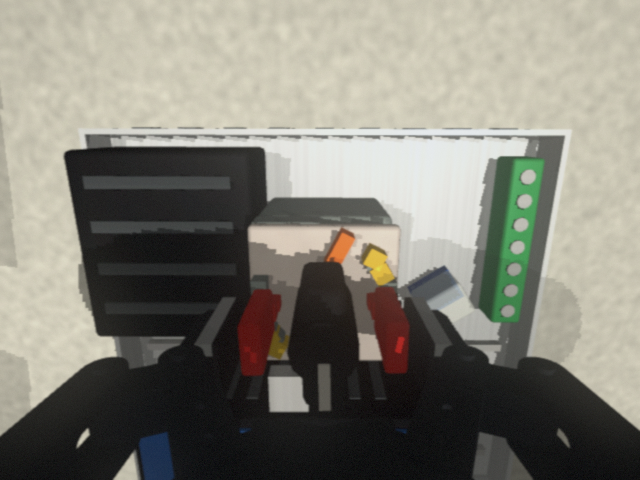

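The view shows both pads straddling the red tabs evenly (left gap near x=238, right near x=410). Pinching.

Call:
move_arm:
  motion:
    - {"rx": 0, "ry": 0, "dx": 0, "dy": 0, "dz": 0, "rz": 0, "hand": 5.4}
    - {"rx": 0, "ry": 0, "dx": 0, "dy": 0, "dz": 0, "rz": 0, "hand": 4.6}
    - {"rx": 0, "ry": 0, "dx": 0, "dy": 0, "dz": 0, "rz": 0, "hand": 4.2}
    - {"rx": 0, "ry": 0, "dx": 0, "dy": 0, "dz": 0, "rz": 0, "hand": 4.2}
    - {"rx": 0, "ry": 0, "dx": 0, "dy": 0, "dz": 0, "rz": 0, "hand": 4.2}
    - {"rx": 0, "ry": 0, "dx": 0, "dy": 0, "dz": 0, "rz": 0, "hand": 4.2}
  force: 30

```text
time_s: 4.4
position: [0.5885, -0.0417, 0.0962]
tcp_rot: [-0.001, 0.752, -0.659, 0.002]
contact_force: [-3.8, 1.3, 9.9]
finger_gap: 0.494
```

```bash
python3 -c "
from h import *
go(.5882,-.0415,.093,187.5)"
```

```text
t 4.4 pos [ 0.5885 -0.0417  0.0962] yaw -172.46 F [-3.8  1.3  9.9] T [0.175 1.061 0.061] gap 0.494
shift [-0.02  0.03  0.32] turn [-0.25 -0.05  0.04]
```

Call:
move_arm:
  motion:
    - {"rx": 0, "ry": 0, "dx": 0, "dy": 0.05, "dz": -0.2, "rz": 0, "hand": 4.2}
    - {"rx": 0, "ry": 0, "dx": 0, "dy": 0.1, "dz": -0.2, "rz": 0, "hand": 4.2}
    - {"rx": 0, "ry": 0, "dx": 0, "dy": 0.1, "dz": -0.2, "rz": 0, "hand": 4.2}
    - {"rx": 0, "ry": 0, "dx": 0, "dy": 0.1, "dz": -0.2, "rz": 0, "hand": 4.2}

```text
time_s: 4.8
position: [0.5882, -0.0416, 0.0963]
tcp_rot: [-0.002, 0.752, -0.659, 0.002]
contact_force: [1.5, 0.2, 4.2]
finger_gap: 0.493
```

```bash
python3 -c "
from h import *
go(.5882,-.0415,.093,187.5)"
```

```text
t 4.8 pos [ 0.5882 -0.0416  0.0963] yaw -172.5 F [1.5 0.2 4.2] T [-0.072 -0.789  0.103] gap 0.493
shift [-0.01 -0.    0.33] turn [-0.29 -0.03  0.  ]
```

The stiffness shows both tabs are bottomed and well centred. Starting the turn with a small test first.

Call:
move_arm:
  motion:
    - {"rx": 0, "ry": 0, "dx": 0, "dy": -0.03, "dz": -0.3, "rz": -1, "hand": 4.2}
    - {"rx": 0, "ry": 0, "dx": 0, "dy": -0.03, "dz": -0.3, "rz": -2.5, "hand": 4.2}
    - {"rx": 0, "ry": 0, "dx": 0, "dy": -0.03, "dz": -0.3, "rz": -4, "hand": 4.2}
    - {"rx": 0, "ry": 0, "dx": 0, "dy": -0.03, "dz": -0.3, "rz": -5, "hand": 4.2}
    - {"rx": 0, "ry": 0, "dx": 0, "dy": -0.03, "dz": -0.3, "rz": -5, "hand": 4.2}

```text
time_s: 5.3
position: [0.5876, -0.0417, 0.0967]
tcp_rot: [-0.001, 0.78, -0.626, 0.001]
contact_force: [8.2, -0.9, -6.0]
finger_gap: 0.496
```

```bash
python3 -c "
from h import *
go(.5882,-.0415,.093,187.5)"
```

```text
t 5.3 pos [ 0.5876 -0.0417  0.0967] yaw -167.53 F [ 8.2 -0.9 -6. ] T [-0.447 -1.81  -0.031] gap 0.496
shift [-0.   -0.06  0.37] turn [-0.13  0.01  4.97]
```

Call:
move_arm:
  motion:
    - {"rx": 0, "ry": 0, "dx": 0, "dy": -0.07, "dz": 0.1, "rz": 0, "hand": 4.2}
    - {"rx": 0, "ry": 0, "dx": 0, "dy": -0.14, "dz": 0.15, "rz": 0, "hand": 4.2}
    - {"rx": 0, "ry": 0, "dx": 0, "dy": -0.14, "dz": 0.15, "rz": 0, "hand": 4.2}
    - {"rx": 0, "ry": 0, "dx": 0, "dy": -0.14, "dz": 0.15, "rz": 0, "hand": 4.2}

```text
time_s: 5.7
position: [0.588, -0.0416, 0.0966]
tcp_rot: [-0.0, 0.78, -0.626, 0.0]
contact_force: [3.0, -1.3, -0.0]
finger_gap: 0.497
```

```bash
python3 -c "
from h import *
go(.5882,-.0415,.093,187.5)
c=cam('wrist'); save(c,'w3')"
```

```text
t 5.7 pos [ 0.588  -0.0416  0.0966] yaw -167.54 F [ 3.  -1.3 -0. ] T [-0.509 -0.645 -0.024] gap 0.497
shift [-0.01 -0.02  0.36] turn [-0.05 -0.    4.96]
```

View pics/w3.png

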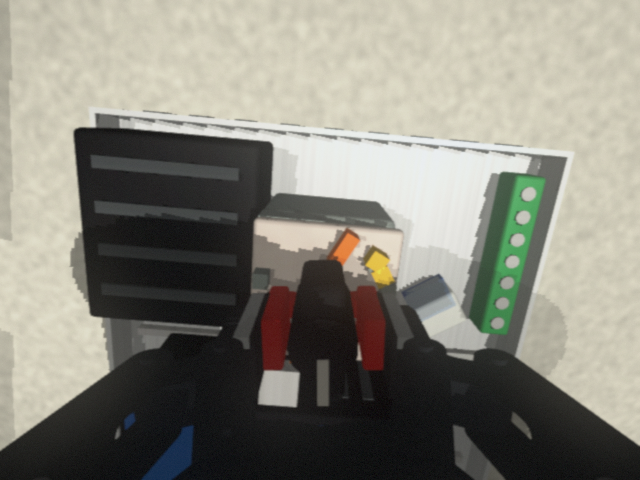

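The knob turned with the gripper: bar and tabs stay upright in the image while the tray rotated. Continuing.

Call:
move_arm:
  motion:
    - {"rx": 0, "ry": 0, "dx": 0, "dy": -0.06, "dz": 0, "rz": -4, "hand": 4.2}
    - {"rx": 0, "ry": 0, "dx": 0, "dy": -0.06, "dz": 0, "rz": -8, "hand": 4.2}
    - {"rx": 0, "ry": 0, "dx": 0, "dy": -0.06, "dz": 0, "rz": -12, "hand": 4.2}
    - {"rx": 0, "ry": 0, "dx": 0, "dy": -0.06, "dz": 0, "rz": -16, "hand": 4.2}
    - {"rx": 0, "ry": 0, "dx": 0, "dy": -0.06, "dz": 0, "rz": -20, "hand": 4.2}
    - {"rx": 0, "ry": 0, "dx": 0, "dy": -0.06, "dz": 0, "rz": -23, "hand": 4.2}
    - {"rx": 0, "ry": 0, "dx": 0, "dy": -0.06, "dz": 0, "rz": -25, "hand": 4.2}
    - {"rx": 0, "ry": 0, "dx": 0, "dy": -0.06, "dz": 0, "rz": -25, "hand": 4.2}

```text
time_s: 6.55
position: [0.5882, -0.0415, 0.0966]
tcp_rot: [0.0, 0.897, -0.443, 0.0]
contact_force: [0.5, -1.9, -0.0]
finger_gap: 0.498
```

```bash
python3 -c "
from h import *
go(.5882,-.0415,.093,187.5)"
```

```text
t 6.55 pos [ 0.5882 -0.0415  0.0966] yaw -142.55 F [ 0.5 -1.9 -0. ] T [-0.673 -0.418  0.013] gap 0.498
shift [-0.01  0.    0.36] turn [-0.000e+00 -1.000e-02  2.995e+01]
```

Call:
move_arm:
  motion:
    - {"rx": 0, "ry": 0, "dx": 0, "dy": 0.02, "dz": 0, "rz": -4, "hand": 4.2}
    - {"rx": 0, "ry": 0, "dx": 0, "dy": 0.02, "dz": 0, "rz": -8, "hand": 4.2}
    - {"rx": 0, "ry": 0, "dx": 0, "dy": 0.02, "dz": 0, "rz": -12, "hand": 4.2}
    - {"rx": 0, "ry": 0, "dx": 0, "dy": 0.02, "dz": 0, "rz": -16, "hand": 4.2}
    - {"rx": 0, "ry": 0, "dx": 0, "dy": 0.02, "dz": 0, "rz": -20, "hand": 4.2}
    - {"rx": 0, "ry": 0, "dx": 0, "dy": 0.02, "dz": 0, "rz": -22, "hand": 4.2}
    - {"rx": 0, "ry": 0, "dx": 0, "dy": 0.02, "dz": 0, "rz": -23, "hand": 4.2}
    - {"rx": 0, "ry": 0, "dx": 0, "dy": 0.02, "dz": 0, "rz": -24, "hand": 4.2}

```text
time_s: 7.35
position: [0.5883, -0.0415, 0.0966]
tcp_rot: [-0.0, 0.969, -0.246, 0.0]
contact_force: [0.8, -1.3, 0.3]
finger_gap: 0.49
```

```bash
python3 - <<'E'
from h import *
go(.5882,-.0415,.093,187.5)
c=cam('wrist'); save(c,'w4')
hsv=cv2.cvtColor(c["color"],cv2.COLOR_RGB2HSV)
C=np.array([.5882,-.0415])
for nm,lo,hi in(("orange",6,17),("yellow",18,32)):
    m=np.zeros((480,640),bool); m[150:400,220:440]=1
    m&=(hsv[...,0]>=lo)&(hsv[...,0]<=hi)&(hsv[...,1]>150)&(hsv[...,2]>60)
    n,l,st,ce=cv2.connectedComponentsWithStats(m.astype(np.uint8))
    for i in range(1,n):
        if st[i][4]>15:
            P=np.array([ray(c,u,v,.089)[:2] for v,u in np.argwhere(l==i)])-C
            a=(np.degrees(np.arctan2(P[:,1],P[:,0]))-7.35)%360; r=np.hypot(*P.T)
            print(nm,st[i],ce[i].round(),"ang",np.percentile(a,[2,50,98]).round(1),"r",r.min().round(4),r.max().round(4))
E
```

```text
t 7.35 pos [ 0.5883 -0.0415  0.0966] yaw -118.53 F [ 0.8 -1.3  0.3] T [-0.675 -0.353 -0.081] gap 0.49
shift [-0.01  0.01  0.36] turn [-3.000e-02 -2.000e-02  5.397e+01]
orange [359 279  28  12 175] [373. 283.] ang [248.  256.7 265.7] r 0.0167 0.0269
yellow [246 269  27  30 421] [258. 283.] ang [26.2 37.4 48.3] r 0.0252 0.0344
```

View pics/w4.png

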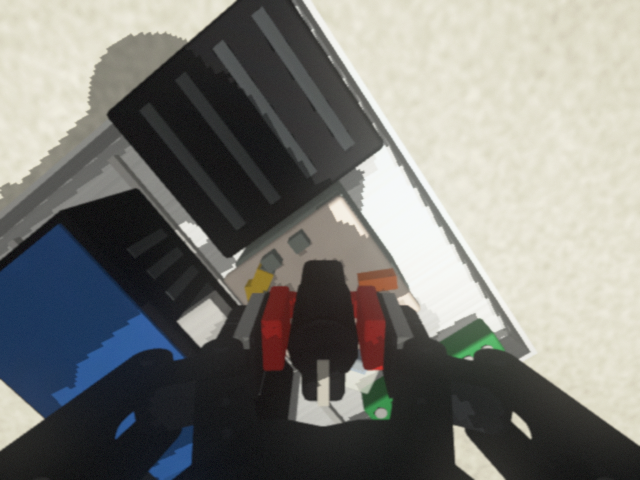

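The knob is at 54°, with friction torque about 0.08 N·m and the orange stop at (373,283) just ahead of the right tab. Small steps from here.

Call:
move_arm:
  motion:
    - {"rx": 0, "ry": 0, "dx": 0, "dy": 0, "dz": 0, "rz": -1, "hand": 4.2}
    - {"rx": 0, "ry": 0, "dx": 0, "dy": 0, "dz": 0, "rz": -2, "hand": 4.2}
    - {"rx": 0, "ry": 0, "dx": 0, "dy": 0, "dz": 0, "rz": -2, "hand": 4.2}

```text
time_s: 7.7
position: [0.5884, -0.0415, 0.0966]
tcp_rot: [-0.0, 0.973, -0.229, 0.0]
contact_force: [1.2, -1.8, -0.6]
finger_gap: 0.495
```

```bash
python3 -c "
from h import *
go(.5882,-.0415,.093,187.5)"
```

```text
t 7.7 pos [ 0.5884 -0.0415  0.0966] yaw -116.51 F [ 1.2 -1.8 -0.6] T [-0.728 -0.105 -0.034] gap 0.495
shift [-0.02  0.01  0.36] turn [-4.000e-02 -2.000e-02  5.599e+01]
```

Call:
move_arm:
  motion:
    - {"rx": 0, "ry": 0, "dx": 0, "dy": 0, "dz": 0, "rz": -0.8, "hand": 4.2}
    - {"rx": 0, "ry": 0, "dx": 0, "dy": 0, "dz": 0, "rz": -1.5, "hand": 4.2}
    - {"rx": 0, "ry": 0, "dx": 0, "dy": 0, "dz": 0, "rz": -1.5, "hand": 4.2}

```text
time_s: 8.0
position: [0.5884, -0.0415, 0.0966]
tcp_rot: [-0.0, 0.976, -0.217, 0.0]
contact_force: [0.3, -2.0, -0.9]
finger_gap: 0.493
```

```bash
python3 -c "
from h import *
go(.5882,-.0415,.093,187.5)"
```

```text
t 8.0 pos [ 0.5884 -0.0415  0.0966] yaw -115.02 F [ 0.3 -2.  -0.9] T [-0.77   0.007 -0.053] gap 0.493
shift [-0.02  0.01  0.36] turn [-4.000e-02 -2.000e-02  5.748e+01]
```

Call:
move_arm:
  motion:
    - {"rx": 0, "ry": 0, "dx": 0, "dy": 0, "dz": 0, "rz": -0.6, "hand": 4.2}
    - {"rx": 0, "ry": 0, "dx": 0, "dy": 0, "dz": 0, "rz": -1.2, "hand": 4.2}
    - {"rx": 0, "ry": 0, "dx": 0, "dy": 0, "dz": 0, "rz": -1.2, "hand": 4.2}

```text
time_s: 8.3
position: [0.5884, -0.0414, 0.0966]
tcp_rot: [-0.0, 0.978, -0.206, 0.0]
contact_force: [1.5, -1.9, -2.3]
finger_gap: 0.493
```

```bash
python3 -c "
from h import *
go(.5882,-.0415,.093,187.5)"
```

```text
t 8.3 pos [ 0.5884 -0.0414  0.0966] yaw -113.82 F [ 1.5 -1.9 -2.3] T [-0.813  0.082 -0.001] gap 0.493
shift [-0.02  0.02  0.36] turn [-4.000e-02 -2.000e-02  5.868e+01]
```

Call:
move_arm:
  motion:
    - {"rx": 0, "ry": 0, "dx": 0, "dy": 0, "dz": 0, "rz": -0.6, "hand": 4.2}
    - {"rx": 0, "ry": 0, "dx": 0, "dy": 0, "dz": 0, "rz": -1.2, "hand": 4.2}
    - {"rx": 0, "ry": 0, "dx": 0, "dy": 0, "dz": 0, "rz": -1.2, "hand": 4.2}

```text
time_s: 8.6
position: [0.5885, -0.0414, 0.0966]
tcp_rot: [-0.0, 0.981, -0.196, 0.0]
contact_force: [-0.4, -1.7, -2.3]
finger_gap: 0.492
```

```bash
python3 -c "
from h import *
go(.5882,-.0415,.093,187.5)"
```

```text
t 8.6 pos [ 0.5885 -0.0414  0.0966] yaw -112.62 F [-0.4 -1.7 -2.3] T [-0.799  0.178 -0.061] gap 0.492
shift [-0.02  0.02  0.36] turn [-5.000e-02 -3.000e-02  5.988e+01]
```

Call:
move_arm:
  motion:
    - {"rx": 0, "ry": 0, "dx": 0, "dy": 0, "dz": 0, "rz": -0.6, "hand": 4.2}
    - {"rx": 0, "ry": 0, "dx": 0, "dy": 0, "dz": 0, "rz": -1.2, "hand": 4.2}
    - {"rx": 0, "ry": 0, "dx": 0, "dy": 0, "dz": 0, "rz": -1.2, "hand": 4.2}

```text
time_s: 8.9
position: [0.5885, -0.0414, 0.0966]
tcp_rot: [-0.0, 0.983, -0.186, 0.0]
contact_force: [-0.4, -2.2, -2.2]
finger_gap: 0.496
```

```bash
python3 -c "
from h import *
go(.5882,-.0415,.093,187.5)"
```

```text
t 8.9 pos [ 0.5885 -0.0414  0.0966] yaw -111.42 F [-0.4 -2.2 -2.2] T [-0.804  0.309 -0.022] gap 0.496
shift [-0.02  0.02  0.36] turn [-5.000e-02 -2.000e-02  6.108e+01]
```

Call:
move_arm:
  motion:
    - {"rx": 0, "ry": 0, "dx": 0, "dy": 0, "dz": 0, "rz": -0.6, "hand": 4.2}
    - {"rx": 0, "ry": 0, "dx": 0, "dy": 0, "dz": 0, "rz": -1.2, "hand": 4.2}
    - {"rx": 0, "ry": 0, "dx": 0, "dy": 0, "dz": 0, "rz": -1.2, "hand": 4.2}

```text
time_s: 9.2
position: [0.5885, -0.0414, 0.0966]
tcp_rot: [-0.0, 0.984, -0.176, 0.0]
contact_force: [-1.3, -2.4, -3.3]
finger_gap: 0.499
```

```bash
python3 -c "
from h import *
go(.5882,-.0415,.093,187.5)"
```

```text
t 9.2 pos [ 0.5885 -0.0414  0.0966] yaw -110.23 F [-1.3 -2.4 -3.3] T [-0.818  0.39  -0.083] gap 0.499
shift [-0.03  0.02  0.36] turn [-6.000e-02 -3.000e-02  6.227e+01]
```

Call:
move_arm:
  motion:
    - {"rx": 0, "ry": 0, "dx": 0, "dy": 0, "dz": 0.05, "rz": -0.6, "hand": 4.2}
    - {"rx": 0, "ry": 0, "dx": 0, "dy": 0, "dz": 0.05, "rz": -1.2, "hand": 4.2}
    - {"rx": 0, "ry": 0, "dx": 0, "dy": 0, "dz": 0.05, "rz": -1.2, "hand": 4.2}

```text
time_s: 9.5
position: [0.5886, -0.0414, 0.0966]
tcp_rot: [-0.0, 0.986, -0.165, 0.001]
contact_force: [-3.4, -2.2, 1.0]
finger_gap: 0.497
```

```bash
python3 -c "
from h import *
go(.5882,-.0415,.093,187.5)"
```

```text
t 9.5 pos [ 0.5886 -0.0414  0.0966] yaw -109.04 F [-3.4 -2.2  1. ] T [-0.757  0.914 -0.271] gap 0.497
shift [-0.03  0.02  0.36] turn [-7.000e-02 -4.000e-02  6.346e+01]
```

```bash
python3 - <<'E'
from h import *
for i in range(3):
    robot.read_camera('wrist'); print(robot.read_state()["wrist_torque"].round(3))
go(.5882,-.0415,.093,187.5)
E
```

```text
[-0.68   1.012 -0.243]
[-0.68   1.041 -0.235]
[-0.68   1.048 -0.245]
t 9.65 pos [ 0.5886 -0.0414  0.0966] yaw -109.04 F [-3.  -1.9  1.9] T [-0.68   1.048 -0.245] gap 0.492
shift [-0.04  0.02  0.36] turn [-7.000e-02 -4.000e-02  6.346e+01]
```

The stop is felt: about 0.25 N·m steady against a baseline of 0.05, at about 63° (1.1 rad). Letting go.

Call:
move_arm:
  motion:
    - {"rx": 0, "ry": 0, "dx": 0, "dy": 0, "dz": 0, "rz": 0, "hand": 5}
    - {"rx": 0, "ry": 0, "dx": 0, "dy": 0, "dz": 0, "rz": 0, "hand": 6}
    - {"rx": 0, "ry": 0, "dx": 0, "dy": 0, "dz": 0, "rz": 0, "hand": 7}
    - {"rx": 0, "ry": 0, "dx": 0, "dy": 0, "dz": 0, "rz": 0, "hand": 8.5}
    - {"rx": 0, "ry": 0, "dx": 0, "dy": 0, "dz": 0, "rz": 0, "hand": 8.5}
    - {"rx": 0, "ry": 0, "dx": 0, "dy": 0, "dz": -2, "rz": 0, "hand": 8.5}
    - {"rx": 0, "ry": 0, "dx": 0, "dy": 0, "dz": -5, "rz": 0, "hand": 8.5}
    - {"rx": 0, "ry": 0, "dx": 0, "dy": 0, "dz": -9, "rz": 0, "hand": 8.5}
    - {"rx": 0, "ry": 0, "dx": 0, "dy": 0, "dz": -12, "rz": 0, "hand": 8.5}
    - {"rx": 0, "ry": 0, "dx": 0, "dy": 0, "dz": -12, "rz": 0, "hand": 8.5}
    - {"rx": 0, "ry": 0, "dx": 0, "dy": 0, "dz": -12, "rz": 0, "hand": 8.5}

```text
time_s: 10.75
position: [0.589, -0.0411, 0.2174]
tcp_rot: [-0.001, 0.986, -0.165, 0.002]
contact_force: [-0.8, 0.4, -0.6]
finger_gap: 0.996
```

```bash
python3 - <<'E'
from h import *
go(.5443,.0655,.22,97.35)
c=cam('wrist'); cv2.imwrite("pics/w5.png",cv2.resize(c["color"][120:400,140:500,::-1],None,fx=2.2,fy=2.1,interpolation=2))
W=world(c); hsv=cv2.cvtColor(c["color"],cv2.COLOR_RGB2HSV)
red=((hsv[...,0]<5)|(hsv[...,0]>174))&(hsv[...,1]>150)&(hsv[...,2]>60)&(W[...,2]>.117)&(W[...,2]<.13)
n,l,st,ce=cv2.connectedComponentsWithStats(red.astype(np.uint8)); T=[]
for i in range(1,n):
    if st[i][4]>100:
        P=W[l==i]; r=cv2.minAreaRect(P[:,:2].astype(np.float32)); T.append(np.array(r[0])); print(st[i],r)
if len(T)==2: d=T[1]-T[0]; print("sep",np.hypot(*d),"ang",np.degrees(np.arctan2(d[1],d[0]))%180-7.35)
E2=(W[...,2]>.11)&(W[...,2]<.135)&(W[...,1]>.02)&(W[...,1]<.12)&(W[...,0]>.45)&(W[...,0]<.62); print("handle",E2.sum())
if E2.sum()>50: print(cv2.minAreaRect(W[E2][:,:2].astype(np.float32)),np.median(W[E2],0))
E
```

```text
t 10.75 pos [ 0.589  -0.0411  0.2174] yaw -109.03 F [-0.8  0.4 -0.6] T [0.001 0.07  0.095] gap 0.996
shift [-7.7  -8.63 -0.27] turn [-3.4000e-01  1.3000e-01  1.5362e+02]
[280 231  13  29 320] ((0.5965878963470459, -0.017127608880400658), (0.007160663604736328, 0.0188694279640913), 72.0550765991211)
[357 233  11  27 272] ((0.5799779891967773, -0.06377675384283066), (0.006750545930117369, 0.017939185723662376), 72.74172973632812)
sep 0.04951799411594083 ang 63.051205764169644
handle 633
((0.5452510118484497, 0.0498485192656517), (0.012166207656264305, 0.02244051918387413), 5.6931867599487305) [0.54710855 0.04519754 0.12602969]
```

View pics/w5.png

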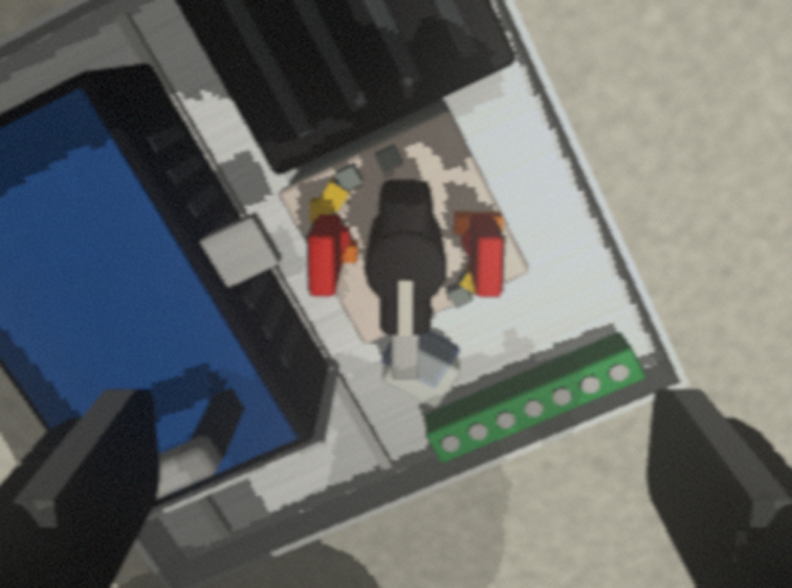

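Both tabs are out: top separation is 49.5 mm, the same as at the start, and the angle is 63°. The tongue points to the chassis front and is clear of the ear. Now the handle, at lower left in the crop.

Call:
move_arm:
  motion:
    - {"rx": 0, "ry": 0, "dx": -1, "dy": -1.1, "dz": 0, "rz": 8, "hand": 8.5}
    - {"rx": 0, "ry": 0, "dx": -2, "dy": -2.2, "dz": 0, "rz": 16, "hand": 8.5}
    - {"rx": 0, "ry": 0, "dx": -3, "dy": -3.3, "dz": 0, "rz": 24, "hand": 8.5}
    - {"rx": 0, "ry": 0, "dx": -4, "dy": -4.4, "dz": 0, "rz": 32, "hand": 8.5}
    - {"rx": 0, "ry": 0, "dx": -5, "dy": -5.5, "dz": 0, "rz": 40, "hand": 8.5}
    - {"rx": 0, "ry": 0, "dx": -6, "dy": -6.6, "dz": 0, "rz": 48, "hand": 8.5}
    - {"rx": 0, "ry": 0, "dx": -7, "dy": -7.7, "dz": 0, "rz": 56, "hand": 8.5}
    - {"rx": 0, "ry": 0, "dx": -7.7, "dy": -8.6, "dz": 0, "rz": 63.6, "hand": 6}
    - {"rx": 0, "ry": 0, "dx": -7.7, "dy": -8.6, "dz": 0, "rz": 63.6, "hand": 6}
    - {"rx": 0, "ry": 0, "dx": -7.7, "dy": -8.6, "dz": 0, "rz": 63.6, "hand": 6}
    - {"rx": 0, "ry": 0, "dx": -7.7, "dy": -8.6, "dz": 0, "rz": 63.6, "hand": 6}

```text
time_s: 11.9
position: [0.5438, 0.0645, 0.2156]
tcp_rot: [-0.0, 0.752, -0.66, 0.0]
contact_force: [0.2, 0.7, 0.1]
finger_gap: 0.708
```

```bash
python3 - <<'E'
from h import *
go(.5443,.0655,.104,187.35)
c=cam('wrist'); W=world(c)
E2=(W[...,2]>.118)&(W[...,2]<.135)&(W[...,1]>.02)&(W[...,1]<.12)&(W[...,0]>.45)&(W[...,0]<.62); print("handle",E2.sum())
print(cv2.minAreaRect(W[E2][:,:2].astype(np.float32)),np.median(W[E2],0))
E
```

```text
t 11.9 pos [0.5438 0.0645 0.2156] yaw -172.55 F [0.2 0.7 0.1] T [0.053 0.029 0.034] gap 0.708
shift [-0.1  -0.06 11.16] turn [-0.03 -0.02  0.1 ]
handle 1588
((0.5424371957778931, 0.06730376929044724), (0.011609390377998352, 0.05715766176581383), 7.1744513511657715) [0.54285672 0.06487801 0.12686287]
```

Call:
move_arm:
  motion:
    - {"rx": 0, "ry": 0, "dx": -0.2, "dy": 0.1, "dz": 4, "rz": 0, "hand": 6}
    - {"rx": 0, "ry": 0, "dx": -0.2, "dy": 0.1, "dz": 7.5, "rz": 0, "hand": 6}
    - {"rx": 0, "ry": 0, "dx": -0.2, "dy": 0.1, "dz": 10, "rz": 0, "hand": 6}
    - {"rx": 0, "ry": 0, "dx": -0.2, "dy": 0.1, "dz": 11.2, "rz": 0, "hand": 6}
    - {"rx": 0, "ry": 0, "dx": -0.2, "dy": 0.1, "dz": 11.2, "rz": 0, "hand": 4}
    - {"rx": 0, "ry": 0, "dx": -0.2, "dy": 0.1, "dz": 11.2, "rz": 0, "hand": 2}
    - {"rx": 0, "ry": 0, "dx": -0.2, "dy": 0.1, "dz": 11.2, "rz": 0, "hand": 1}
    - {"rx": 0, "ry": 0, "dx": -0.2, "dy": 0.1, "dz": 11.2, "rz": 0, "hand": 1}
    - {"rx": 0, "ry": 0, "dx": -0.2, "dy": 0.1, "dz": 11.2, "rz": 0, "hand": 1}
    - {"rx": 0, "ry": 0, "dx": -0.2, "dy": 0.1, "dz": 11.2, "rz": 0, "hand": 1}
  force: 30

```text
time_s: 12.95
position: [0.5437, 0.0671, 0.1059]
tcp_rot: [-0.002, 0.751, -0.66, 0.001]
contact_force: [-1.9, 0.1, 6.2]
finger_gap: 0.136
```

```bash
python3 -c "
from h import *
go(.5443,.0655,.104,187.35)"
```

```text
t 12.95 pos [0.5437 0.0671 0.1059] yaw -172.6 F [-1.9  0.1  6.2] T [ 0.034  0.466 -0.028] gap 0.136
shift [ 0.17 -0.04  0.19] turn [-0.26  0.02  0.05]
```

Call:
move_arm:
  motion:
    - {"rx": 0, "ry": 0, "dx": 0, "dy": 0.3, "dz": -0.1, "rz": 0, "hand": 1}
    - {"rx": 0, "ry": 0, "dx": 0, "dy": 0.7, "dz": -0.1, "rz": 0, "hand": 1}
    - {"rx": 0, "ry": 0, "dx": 0, "dy": 1.1, "dz": -0.1, "rz": 0, "hand": 1}
    - {"rx": 0, "ry": 0, "dx": 0, "dy": 1.5, "dz": -0.1, "rz": 0, "hand": 1}

```text
time_s: 13.35
position: [0.5289, 0.0653, 0.1059]
tcp_rot: [-0.002, 0.751, -0.66, 0.001]
contact_force: [5.1, 0.0, 1.3]
finger_gap: 0.137
```

```bash
python3 -c "
from h import *
go(.5443,.0655,.104,187.35)"
```

```text
t 13.35 pos [0.5289 0.0653 0.1059] yaw -172.61 F [5.1 0.  1.3] T [-0.174 -1.327 -0.026] gap 0.137
shift [ 0.17 -1.53  0.2 ] turn [-0.27  0.02  0.04]
```

The module slides freely at about 5 N. Drawing on, slowing near the end.

Call:
move_arm:
  motion:
    - {"rx": 0, "ry": 0, "dx": 0, "dy": 0.6, "dz": 0, "rz": 0, "hand": 1}
    - {"rx": 0, "ry": 0, "dx": 0, "dy": 1.2, "dz": 0, "rz": 0, "hand": 1}
    - {"rx": 0, "ry": 0, "dx": 0, "dy": 1.8, "dz": 0, "rz": 0, "hand": 1}
    - {"rx": 0, "ry": 0, "dx": 0, "dy": 2.4, "dz": 0, "rz": 0, "hand": 1}
    - {"rx": 0, "ry": 0, "dx": 0, "dy": 3, "dz": 0, "rz": 0, "hand": 1}
    - {"rx": 0, "ry": 0, "dx": 0, "dy": 3.6, "dz": 0, "rz": 0, "hand": 1}
    - {"rx": 0, "ry": 0, "dx": 0, "dy": 4.2, "dz": 0, "rz": 0, "hand": 1}
    - {"rx": 0, "ry": 0, "dx": 0, "dy": 4.6, "dz": 0, "rz": 0, "hand": 1}
    - {"rx": 0, "ry": 0, "dx": 0, "dy": 4.9, "dz": 0, "rz": 0, "hand": 1}
    - {"rx": 0, "ry": 0, "dx": 0, "dy": 5.1, "dz": 0, "rz": 0, "hand": 1}

```text
time_s: 14.35
position: [0.4779, 0.0587, 0.1059]
tcp_rot: [-0.001, 0.751, -0.66, 0.001]
contact_force: [5.3, -0.8, 5.4]
finger_gap: 0.135
```

```bash
python3 -c "
from h import *
go(.5443,.0655,.104,187.35)"
```

```text
t 14.35 pos [0.4779 0.0587 0.1059] yaw -172.6 F [ 5.3 -0.8  5.4] T [-0.102 -1.187 -0.019] gap 0.135
shift [ 0.18 -6.67  0.21] turn [-0.21  0.01  0.05]
```

Call:
move_arm:
  motion:
    - {"rx": 0, "ry": 0, "dx": 0, "dy": 0.1, "dz": -0.1, "rz": 0, "hand": 1}
    - {"rx": 0, "ry": 0, "dx": 0, "dy": 0.2, "dz": -0.1, "rz": 0, "hand": 1}
    - {"rx": 0, "ry": 0, "dx": 0, "dy": 0.3, "dz": -0.1, "rz": 0, "hand": 1}
    - {"rx": 0, "ry": 0, "dx": 0, "dy": 0.35, "dz": -0.1, "rz": 0, "hand": 1}

```text
time_s: 14.75
position: [0.4745, 0.0582, 0.1059]
tcp_rot: [-0.001, 0.751, -0.66, 0.001]
contact_force: [6.3, -0.3, -2.5]
finger_gap: 0.133
```

```bash
python3 -c "
from h import *
go(.5443,.0655,.104,187.35)"
```

```text
t 14.75 pos [0.4745 0.0582 0.1059] yaw -172.62 F [ 6.3 -0.3 -2.5] T [-0.027 -2.064 -0.031] gap 0.133
shift [ 0.18 -7.02  0.21] turn [-0.18  0.02  0.03]
```

Call:
move_arm:
  motion:
    - {"rx": 0, "ry": 0, "dx": 0, "dy": 0.05, "dz": 0.05, "rz": 0, "hand": 1}
    - {"rx": 0, "ry": 0, "dx": 0, "dy": 0.1, "dz": 0.05, "rz": 0, "hand": 1}
    - {"rx": 0, "ry": 0, "dx": 0, "dy": 0.15, "dz": 0.05, "rz": 0, "hand": 1}
    - {"rx": 0, "ry": 0, "dx": 0, "dy": 0.2, "dz": 0.05, "rz": 0, "hand": 1}

```text
time_s: 15.15
position: [0.4745, 0.0583, 0.1059]
tcp_rot: [-0.003, 0.751, -0.66, 0.002]
contact_force: [12.0, -1.9, -3.8]
finger_gap: 0.13
```

```bash
python3 -c "
from h import *
go(.5443,.0655,.104,187.35)"
```

```text
t 15.15 pos [0.4745 0.0583 0.1059] yaw -172.59 F [12.  -1.9 -3.8] T [-0.581 -3.157 -0.061] gap 0.13
shift [ 0.18 -7.02  0.24] turn [-0.41  0.03  0.06]
```

The module is stopped and the force is rising, so this is the end stop (70 mm travel). Relaxing the pull, opening, lifting straight up.

Call:
move_arm:
  motion:
    - {"rx": 0, "ry": 0, "dx": 0, "dy": -0.1, "dz": 0, "rz": 0, "hand": 1}
    - {"rx": 0, "ry": 0, "dx": 0, "dy": -0.1, "dz": 0, "rz": 0, "hand": 2}
    - {"rx": 0, "ry": 0, "dx": 0, "dy": -0.1, "dz": 0, "rz": 0, "hand": 4.5}
    - {"rx": 0, "ry": 0, "dx": 0, "dy": -0.1, "dz": 0, "rz": 0, "hand": 6}
    - {"rx": 0, "ry": 0, "dx": 0, "dy": -0.1, "dz": 0, "rz": 0, "hand": 6}
    - {"rx": 0, "ry": 0, "dx": 0, "dy": -0.1, "dz": -3, "rz": 0, "hand": 6}
    - {"rx": 0, "ry": 0, "dx": 0, "dy": -0.1, "dz": -7, "rz": 0, "hand": 6}
    - {"rx": 0, "ry": 0, "dx": 0, "dy": -0.1, "dz": -11, "rz": 0, "hand": 6}
    - {"rx": 0, "ry": 0, "dx": 0, "dy": -0.1, "dz": -15, "rz": 0, "hand": 6}
    - {"rx": 0, "ry": 0, "dx": 0, "dy": -0.1, "dz": -15, "rz": 0, "hand": 6}
    - {"rx": 0, "ry": 0, "dx": 0, "dy": -0.1, "dz": -15, "rz": 0, "hand": 6}
    - {"rx": 0, "ry": 0, "dx": 0, "dy": -0.1, "dz": -15, "rz": 0, "hand": 6}

```text
time_s: 16.35
position: [0.4715, 0.0575, 0.2542]
tcp_rot: [0.001, 0.751, -0.66, -0.0]
contact_force: [-0.2, 0.2, -0.8]
finger_gap: 0.696
```

```bash
python3 - <<'E'
from h import *
go(.5443,.0655,.25,187.35)
c=cam('wrist'); save(c,'w6'); W=world(c); hsv=cv2.cvtColor(c["color"],cv2.COLOR_RGB2HSV)
E2=(W[...,2]>.118)&(W[...,2]<.135)&(W[...,1]>.02)&(W[...,1]<.12)&(W[...,0]>.4)&(W[...,0]<.55)
print("handle",cv2.minAreaRect(W[E2][:,:2].astype(np.float32)))
red=((hsv[...,0]<5)|(hsv[...,0]>174))&(hsv[...,1]>150)&(hsv[...,2]>50)&(W[...,2]>.117)&(W[...,2]<.13)
n,l,st,ce=cv2.connectedComponentsWithStats(red.astype(np.uint8)); T=[]
for i in range(1,n):
    if st[i][4]>60: r=cv2.minAreaRect(W[l==i][:,:2].astype(np.float32)); T.append(np.array(r[0])); print(st[i],r)
if len(T)==2: d=T[1]-T[0]; print("sep",np.hypot(*d),"ang",np.degrees(np.arctan2(d[1],d[0]))%180-7.35)
E
```

```text
t 16.35 pos [0.4715 0.0575 0.2542] yaw -172.65 F [-0.2  0.2 -0.8] T [-0.038  0.019  0.012] gap 0.696
shift [ 0.14 -7.32  0.41] turn [ 0.08 -0.02 -0.  ]
handle ((0.47442126274108887, 0.05862215906381607), (0.01179710403084755, 0.05741468071937561), 7.419258117675781)
[165  16  34  27 456] ((0.5791351199150085, -0.06353575736284256), (0.008221142925322056, 0.02036648988723755), 72.14934539794922)
[140  91  33  23 400] ((0.595680296421051, -0.016261104494333267), (0.008562356233596802, 0.020421303808689117), 71.39114379882812)
sep 0.05008628224827786 ang 63.36098167087467
```

View pics/w6.png

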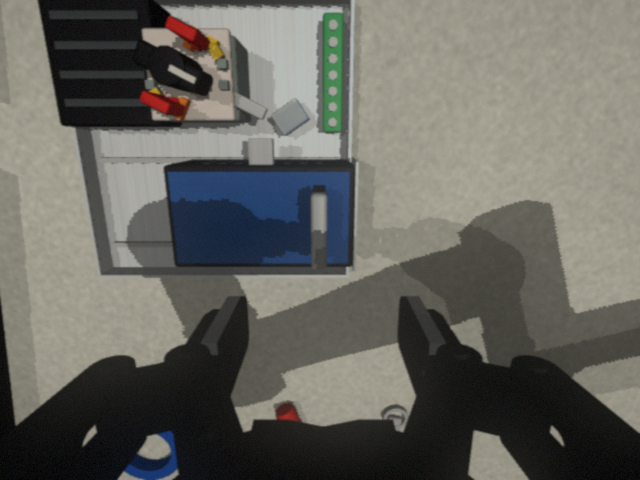

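The last view shows the tongue at (250,107) clear of the ear at (261,150), tabs out, the module drawn to the front, and the relay undisturbed at (290,118). Handing in.

```bash
python3 -c "
from h import *
print(robot.close_job())"
```

```text
the job is handed in; nothing more can be done
None
```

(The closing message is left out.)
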